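Turn the fittings row round into the packing rack

ROBOT

A 6-joint arm with a two-finger parallel gripper is mounted at the origin on the work surface. World frame = base frame: x ahead of the robot, y to its left, z up, the work surface at z = 0. Lengths are in m, angles in degrees, forces in N, time in s.
With the tool pointing down it reaches from about 0.425 to 1.125 m from the base axis. Payload 14.9 kg.
Tool frame: the origin (TCP) lies midway between the tips of the shut fingers; the grasp point (between the pads) lies env.grasp_offset behind it (env.grasp_offset is the distance from the TCP to the grasp point, in m); z points along the fingers, y is the line along which they close (so a half turn about z gives the same grasp; the last joint's range is limited). The gripper opens to 91 mm and grips with 3 to 60 N. Pads are 32 mm wide; open, the fingers measure 118 mm over their backs; the gripper's body (76 mm by 178 mm) begins 60 mm behind the grasp point.
Start: joints at [-75.476, 21.709, 99.362, -0, 58.929, -1.908], TCP at [0.198, -0.671, 0.214] pointing down, gripper open.
Joint ranges: [-158.91, 158.91], [-42.39, 125.64], [0.06, 152.35], [-60.88, 240.88], [17.5, 164.5], [-176.32, 176.32]. Speed limits (degrees/s): [108.29, 108.29, 136.94, 180, 180, 180].

INTERFACE

Orientations are given as a 3x3 rotation matrix whose columns are the frame's x, y, z axes.
In Python, from station import monitor, snapshot, env gives the robot as it stands.
- The arm moves only by the tool move_arm, never from a script. Its argument "commands" is a list of rows, each a list of 5 numbers: the shift along the world's x, y, z in mm, then the turn about the world's z in rad, then the closure in counts, from 0 (fully open) to 255 (shut). In form: [[tx, ty, tz, yaw, claw], ...]. A call has 1 to 20 rows; each row shifts and turns the commanded pose from where the row before left it; what a row does not reach is not made up. A row lasts 1/8 s, in which the tool goes at most 62.5 mm and 10.7 degrees, less where a joint would pass 70% of its speed; a pose out of reach is approached as far as the arm can. A call with a gripper value outside its range is refused whole. The fingers move at their own pace and stop on an object; "force" is the grip in N (left out, the last holds). Time passes only in rows, so rows that do not move let the fingers close. It gives the time, the measured TCP pose, the force, the opening and the grip force at its end, in the units of the state.
- monitor.observe(): the state, without advancing time (a new reading comes with each control period).
- snapshot(name): name is "side" or "top" or "wrist"; returns a dict with "img" (384x512x3 uint8, red, green, blue), "fx", "fy", "cx", "cy" (pixels), "k1" (the pictures are not rectified: a ray, as slopes to the right and down, at radius r is drawn at 1 + k1 r^2 times it, then the intrinsics apply), "camera_from_world" (4x4, takes a point from world to camera coordinates); the wrist camera has in their place "hand_eye" (4x4, takes a point from camera to tool coordinates, whose origin is the TCP and whose axes are the flange's). Camera axes: x right, y down, z forward; pixel columns grow to the right and rows downward; lengths in m; the calibration is good to about 2 mm. A picture is of the moment at which its call begins: read the wrist's pose just before it. There is no depth.
- env.sign_off(): hands the job in; it is judged then, once.
The state is a dict: "time_s": time; "qpos": joint angles; "joint_velocities": joint speeds; "joint_efforts": joint torques, N m; "eef_pos": TCP position; "eef_rot": TCP orientation; "contact_force": force on the tool from outside, world axes, zero at the start; "wrist_torque": the same for the moment, N m; "finger_gap": opening from 0.0 (shut) to 1.0 (fully open); "grip_force": force on a finger pad.
Only numpy, scipy, OpenCV 4.12 (cv2) and the standard library are available. Lean on these libraries where they do the work, as an engineer would, in place of code of your own. Each camera call takes 0.05 s, during which the arm holds its last target. There are 200 camera calls.

TASK

Move the four furniture fittings from the plywood board into the four bays of the aluminium rack, in reverse order as seen from the robot: the piece at the left end of the board goes into the right-end bay, the next into the bay beside it, and so on to the last, which goes into the left-end bay. Each must stand upright on the floor of its own bay, the same way up as before; set them down, do not drop them, and leave them all released and at rest.

Things in the scene. Friction and masses are not known exactly. Their poses are not given: they have to be found in the camera images.
- dowel: Plain round beech dowel, 32 mm diameter, 90 mm high. Loose; stands upright at the start. Origin at the centre of its underside, z up along its length.
- post: Square beech post, 34 x 34 mm, 78 mm high. Loose; stands upright at the start. Origin at the centre of its underside, z up along its length, x and y square to its side faces (within 12 degrees of the board's x and y at the start).
- foot: Turned beech furniture foot, 80 mm high: base disc 42 mm diameter and 14 mm high, a waist of 24 mm at 20 to 26 mm, then from 32 mm up to the top a cylinder of 34 mm diameter, by which to grip it. Loose; stands upright at the start. Origin at the centre of its underside, z up along its length.
- bolt: Steel hexagon bolt standing on its head, about 0.2 to 0.4 kg: head 30 mm across flats and 13 mm high, above it a shank of 20 mm diameter up to 88 mm. Loose; stands upright at the start. Origin at the centre of its underside, z up along its length.
- board: Fixed plywood rack board on which the pieces stand in a row at the start, 78 x 308 mm, 12 mm thick, wooden cheek 24 mm high at each end. Nearer or farther than the aluminium rack. Origin: centre of underside; y along the row to the robot's left, x away from the robot (within 7 degrees). Pieces stand on pads, undersides 17 mm above the table, near board x = 0, y = 108, 36, -36, -108 mm, in any order.
- rack: Fixed aluminium tray with four bays in a row, empty at the start, 74 x 292 mm, 22 mm high, walls, dividers and floor 4 mm thick. Origin: centre of underside; y along the row to the robot's left, x away from the robot (within 7 degrees). Bay centres at rack x = 0, y = 108, 36, -36, -108 mm; each bay is 66 mm in x by about 68 mm in y.
- pad_dowel: Fixed black rubber pad, 5 mm thick, round, 52 mm diameter, lying on the plywood board; it only marks the place where the dowel stands at the start and stays there. Origin at the centre of its underside.
- pad_post: Fixed black rubber pad, 5 mm thick, square, 50 x 50 mm, lying on the plywood board; it only marks the place where the post stands at the start and stays there. Origin at the centre of its underside.
- pad_foot: Fixed black rubber pad, 5 mm thick, oblong, 66 mm in x by 52 mm in y, lying on the plywood board; it only marks the place where the furniture foot stands at the start and stays there. Origin at the centre of its underside.
- pad_bolt: Fixed black rubber pad, 5 mm thick, hexagonal, 52 mm across flats, lying on the plywood board; it only marks the place where the bolt stands at the start and stays there. Origin at the centre of its underside.
Mind the look-alikes: they are no part of the job. Leave any turquoise look-alike of the dowel alone. Leave any red look-alike of the foot alone.

How it is judged:
By the outcome, as a careful person would: the job done as asked, in the order asked, and still so for the second after the job is handed in, with the robot touching nothing.
It also fails if it takes over 93 s, if anything falls off the work surface, if the arm or the gripper's body presses on something with over 40 N, if the wrist force passes 120 N, or if a joint passes its speed limit or range.

## Working session

There is one attempt and no reset: what is moved stays moved. The work goes in short steps, Python scripts to look and compute and a tool call to move; the robot and the scene stay as the last step left them, time stands still between calls to the robot, and variables do not carry over. Pictures are saved under pics/ and viewed, at most 14 in all, crops included, and the job is handed in when it is done.

Besides the shell and the picture viewer there is one more tool, called after ">>>" in YAML: its name, and indented under it one key for each argument. move_arm: Moves the arm, as the interface text tells. Its arguments: {"type":"object","properties":{"commands":{"type":"array"},"force":{"type":"number"}},"required":["commands"]}

```bash
mkdir -p pics; ls
python3 - <<'E'
from station import monitor, snapshot, env
import cv2,numpy as np
print(monitor.observe()); print(env.grasp_offset)
for n in("top","side"):
    s=snapshot(n); cv2.imwrite(f"pics/{n}0.png",s["img"][:,:,::-1])
    print({k:v for k,v in s.items() if k!="img"})
E
```

```text
pics
{'time_s': 0.0, 'qpos': array([-7.54763199e+01,  2.17360957e+01,  9.93956697e+01,  9.20651387e-05,
        5.89307409e+01, -1.90654399e+00]), 'joint_velocities': array([0.09678324, 0.04420371, 0.00523553, 0.06816978, 0.05829769,
       0.05598283]), 'joint_efforts': array([-4.26830138e-04, -7.63732266e+01, -4.34376991e+01,  6.50019106e-02,
        4.23683377e-02, -1.01075725e-04]), 'eef_pos': array([ 0.1979033 , -0.67102111,  0.21331727]), 'eef_rot': array([[ 9.59165143e-01,  2.82846520e-01, -2.72253741e-04],
       [ 2.82846648e-01, -9.59164562e-01,  1.05642328e-03],
       [ 3.76695088e-05, -1.09029045e-03, -9.99999405e-01]]), 'contact_force': array([-0.09712837, -0.57519113,  1.08166192]), 'wrist_torque': array([-0.0016932 ,  0.02799729,  0.03053369]), 'grip_force': 0.0, 'finger_gap': 1.0011050410491265}
0.0188
{'fx': 473.2671377408564, 'fy': 473.2671377408564, 'cx': 252.50371054767564, 'cy': 190.51840665913065, 'k1': -0.04122342156358431, 'camera_from_world': array([[ 0.01547374, -0.999832  ,  0.00982513, -0.04235788],
       [-0.98549279, -0.0169113 , -0.16887263,  0.54077032],
       [ 0.16901042, -0.0070695 , -0.98558891,  0.76367539],
       [ 0.        ,  0.        ,  0.        ,  1.        ]])}
{'fx': 420.6681797614465, 'fy': 420.6681797614465, 'cx': 259.3544953077235, 'cy': 199.48217992362902, 'k1': -0.016796962246078705, 'camera_from_world': array([[-0.79255515, -0.60972696, -0.00945383,  0.44232485],
       [-0.41062908,  0.54509036, -0.73093109,  0.26681046],
       [ 0.45082158, -0.57542118, -0.68238579,  0.47529349],
       [ 0.        ,  0.        ,  0.        ,  1.        ]])}
```

View pics/top0.png

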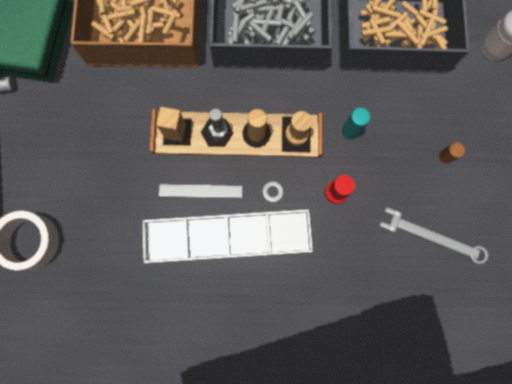

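View pics/side0.png

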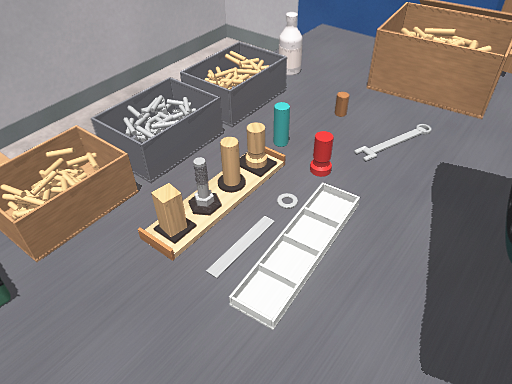

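The top view shows, from the left: post (172,125), bolt (216,127), dowel (257,128) and foot (300,130). The look-alikes are turquoise (358,122) and red (341,188), and there is a brown plug at (452,152). The rack is centred near (228,237). The targets are post to right-end bay, bolt to second from right, dowel to third from right, and foot to left-end bay. A close crop will confirm this.

```bash
cat > h.py <<'E'
import numpy as np, cv2
from station import monitor, snapshot, env
def cam(s, pose=None):
    K=np.array([[s["fx"],0,s["cx"]],[0,s["fy"],s["cy"]],[0,0,1]]); d=np.array([s["k1"],0,0,0.])
    if "camera_from_world" in s: W=np.linalg.inv(s["camera_from_world"])
    else:
        T=np.eye(4);T[:3,:3]=pose["eef_rot"];T[:3,3]=pose["eef_pos"];W=T@s["hand_eye"]
    return K,d,W
def cast(c,px,z):
    K,d,W=c; p=cv2.undistortPoints(np.array(px,float).reshape(-1,1,2),K,d)[:,0]
    r=np.c_[p,np.ones(len(p))]@W[:3,:3].T; o=W[:3,3]
    return o+r*((z-o[2])/r[:,2])[:,None]
def proj(c,P):
    K,d,W=c; M=np.linalg.inv(W)
    return cv2.projectPoints(np.array(P,float).reshape(-1,1,3),cv2.Rodrigues(M[:3,:3])[0],M[:3,3],K,d)[0][:,0]
E
python3 - <<'E'
from h import *
a=cv2.imread("pics/top0.png")[95:275,135:335]
cv2.imwrite("pics/crop.png",cv2.resize(a,None,fx=3.3,fy=3.3,interpolation=cv2.INTER_CUBIC)[:600])
b=cv2.imread("pics/top0.png")
s=snapshot("top"); c=cam(s)
print("rack corners z=.022",cast(c,[(143,219),(309,210),(312,251),(146,262)],.022).round(4).tolist())
w=(b.min(2)>175).astype(np.uint8); w[:200]=0;w[300:]=0;w[:,:120]=0;w[:,330:]=0
w=cv2.morphologyEx(w,cv2.MORPH_CLOSE,np.ones((7,7)))
n=max(cv2.findContours(w,0,2)[0],key=cv2.contourArea); r=cv2.minAreaRect(n); print(r); print(cast(c,cv2.boxPoints(r),.022).round(4).tolist())
t=cast(c,[(172,115),(216,115),(257,115),(300,120)],.1);print(t.round(3).tolist())
sd=cam(snapshot("side"))
# bin front wall top corners
print(cast(c,[(78,66),(197,66),(213,66),(330,66),(342,68)],.06).round(3).tolist())
E
```

```text
rack corners z=.022 [[0.4918, 0.1566, 0.022], [0.5126, -0.1333, 0.022], [0.4412, -0.1383, 0.022], [0.4177, 0.1475, 0.022]]
((226.29556274414062, 235.69815063476562), (42.43159484863281, 168.6200408935547), 86.26860046386719)
[[0.49, 0.1604, 0.022], [0.5143, -0.1334, 0.022], [0.4405, -0.1379, 0.022], [0.417, 0.1517, 0.022]]
[[0.656, 0.101, 0.1], [0.657, 0.029, 0.1], [0.658, -0.039, 0.1], [0.651, -0.109, 0.1]]
[[0.757, 0.279, 0.06], [0.76, 0.068, 0.06], [0.761, 0.04, 0.06], [0.765, -0.167, 0.06], [0.762, -0.189, 0.06]]
```

View pics/crop.png

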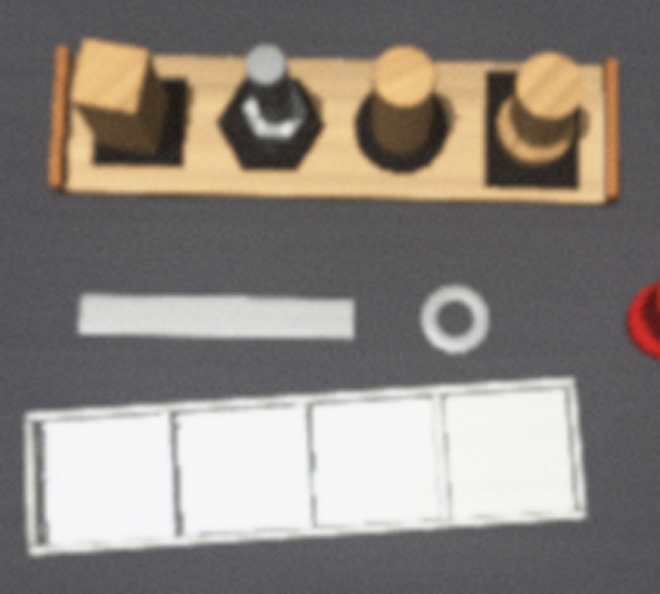

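The crop confirms the order: square-topped post, bolt with bright hex head, plain dowel, and turned foot with its base disc. Their top-face centres in the crop are (113,78), (267,65), (404,77) and (550,85). The rack is empty, with corners near (28,412), (572,380), (585,518) and (32,552).

Run:
```python
from h import *
c=cam(snapshot("top")); sd=cam(snapshot("side"))
f=lambda p:np.array(p)/3.3+[135,95]
for n,p,z in(("post",(113,78),.095),("bolt",(267,65),.105),("dowel",(404,77),.107),("foot",(550,85),.097)):
    P=cast(c,[f(p)],z); print(n,P.round(4),proj(sd,P).round(1))
q=cast(c,f([(85,40),(153,54),(140,112),(73,105)]),.095)
e=np.diff(q,axis=0,append=q[:1]); print(np.degrees(np.arctan2(e[:,1],e[:,0])).round(1), np.linalg.norm(e,axis=1).round(3))
R=cast(c,f([(26,412),(573,379),(586,518),(32,553)]),.022); print("rack",R.round(4).tolist(),R.mean(0))
B=cast(c,f([(66,55),(604,65),(604,200),(66,190)]),.012); print("board",B.round(4).tolist(),B.mean(0))
```

```text
post [[0.651  0.1061 0.095 ]] [[168.3 191.6]]
bolt [[0.6557 0.0285 0.105 ]] [[200.4 160.3]]
dowel [[ 0.6501 -0.0393  0.107 ]] [[230.1 141.1]]
foot [[ 0.6507 -0.1124  0.097 ]] [[256.2 126.8]]
[-101.1  170.3   84.8   -7.1] [0.035 0.031 0.034 0.034]
rack [[0.4903, 0.1567, 0.022], [0.5128, -0.1327, 0.022], [0.4395, -0.1392, 0.022], [0.4166, 0.1497, 0.022]] [0.46483767 0.00863396 0.022     ]
board [[0.6913, 0.1478, 0.012], [0.6909, -0.1522, 0.012], [0.6135, -0.1515, 0.012], [0.6139, 0.1437, 0.012]] [ 0.65237955 -0.00306242  0.012     ]
```

>>> move_arm:
  commands:
    - [0, 0, 20, 0.18, 0]
    - [0, 0, 20, 0.18, 0]
    - [0, 40, 20, 0.18, 0]
    - [20, 50, 0, 0.18, 0]
    - [40, 50, 0, 0.18, 0]
    - [40, 50, 0, 0.18, 0]
    - [40, 50, 0, 0.18, 0]
    - [40, 50, 0, 0, 0]
    - [40, 50, 0, 0, 0]
    - [30, 50, 0, 0, 0]
  force: 25

```text
time_s: 1.55
eef_pos: [0.4444, -0.2857, 0.2742]
eef_rot: [[0.024, 1.0, 0.001], [1.0, -0.024, -0.0], [-0.0, 0.001, -1.0]]
contact_force: [0.6, -0.9, -0.2]
finger_gap: 1.004
grip_force: 0.0
```

>>> move_arm:
  commands:
    - [29, 55, 0, 0, 0]
    - [29, 55, 0, 0, 0]
    - [29, 55, 0, 0, 0]
    - [29, 55, 0, 0, 0]
    - [29, 55, 0, 0, 0]
    - [29, 55, 0, -0.04, 0]
    - [29, 55, 0, -0.07, 0]
    - [0, 0, 0, 0, 0]
    - [0, 0, 0, 0, 0]

```text
time_s: 2.68
eef_pos: [0.6459, 0.0975, 0.2736]
eef_rot: [[0.133, 0.991, -0.001], [0.991, -0.133, -0.0], [-0.0, -0.001, -1.0]]
contact_force: [-0.5, -0.4, 0.6]
finger_gap: 0.999
grip_force: 0.0
```

Run:
```python
from h import *
m=monitor.observe(); s=snapshot("wrist"); c=cam(s,m); cv2.imwrite("pics/w1.png",s["img"][:,:,::-1])
print(m["eef_pos"],m["eef_rot"][:,1],c[2][:3,3]); print(proj(c,[[.651,.1061,.095],[.6557,.0285,.105],[.651,.105,.012]]))
print(s["hand_eye"].round(3))
```

```text
[0.64589748 0.09750336 0.27360036] [ 9.91157459e-01 -1.32689492e-01 -6.24122154e-04] [0.65423465 0.16454979 0.44421183]
[[259.60048124 159.43755446]
 [273.41207848 231.38794334]
 [258.90670741 149.60776233]]
[[ 0.    -0.971 -0.241  0.068]
 [ 1.     0.    -0.001 -0.001]
 [ 0.001 -0.241  0.971 -0.171]
 [ 0.     0.     0.     1.   ]]
```

View pics/w1.png

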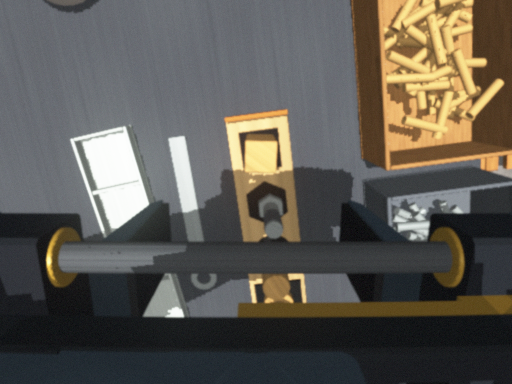

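The wrist view shows the post top at (261,157), against a prediction of (260,159). The bolt top is at (272,230), also as predicted, and the post is square to the gripper.

>>> move_arm:
  commands:
    - [6, 9.5, -40, 0, 0]
    - [0, 0, -50, 0, 0]
    - [0, 0, -50, 0, 0]
    - [0, 0, -40, 0, 0]
    - [0, 0, -25, 0, 0]
    - [0, 0, -14, 0, 0]
    - [0, 0, 0, 0, 0]
    - [0, 0, 0, 0, 200]
    - [0, 0, 0, 0, 200]
    - [0, 0, 0, 0, 200]
    - [0, 0, 0, 0, 200]
    - [0, 0, 0, 0, 200]
    - [0, 0, 0, 0, 200]
  force: 25

```text
time_s: 4.35
eef_pos: [0.6522, 0.1071, 0.0549]
eef_rot: [[0.134, 0.991, -0.0], [0.991, -0.134, -0.0], [-0.0, -0.0, -1.0]]
contact_force: [-0.4, 0.4, 0.2]
finger_gap: 0.377
grip_force: 0.7
```

>>> move_arm:
  commands:
    - [0, 0, 0, 0, 230]
    - [0, 0, 0, 0, 230]
    - [0, 0, 10, 0, 230]
    - [0, 0, 30, 0, 230]
    - [0, 0, 45, 0, 230]
    - [0, 0, 35, 0, 230]
    - [-25, -30, 0, 0.05, 230]
    - [-40, -46, 0, 0.08, 230]
    - [-40, -46, 0, 0.08, 230]
    - [-40, -46, 0, 0, 230]
    - [-25, -30, 0, 0, 230]
    - [-8, -8, 0, 0, 230]
    - [0, 0, 0, 0, 230]
    - [0, 0, 0, 0, 230]

```text
time_s: 6.1
eef_pos: [0.475, -0.0983, 0.1752]
eef_rot: [[-0.077, 0.997, 0.001], [0.997, 0.077, -0.0], [-0.0, 0.001, -1.0]]
contact_force: [0.7, 0.5, -1.2]
finger_gap: 0.371
grip_force: 25.0
```

Run:
```python
from h import *
m=monitor.observe(); print(m["eef_pos"],m["finger_gap"],m["grip_force"])
s=snapshot("wrist"); c=cam(s,m)
s2=snapshot("side"); cv2.imwrite("pics/c1.png",np.hstack([cv2.resize(s["img"],(400,300)),cv2.resize(s2["img"],(400,300))])[:,:,::-1])
p=[[.4737+dx,-.0987+dy,.022] for dx,dy in((.035,.035),(.035,-.035),(-.035,-.035),(-.035,.035))]
print((proj(c,p)*.78125).round())
```

```text
[ 0.4750351  -0.09833879  0.17518248] 0.37140502017432986 24.992539286613464
[[229. 110.]
 [224. 164.]
 [169. 160.]
 [172. 105.]]
```

View pics/c1.png

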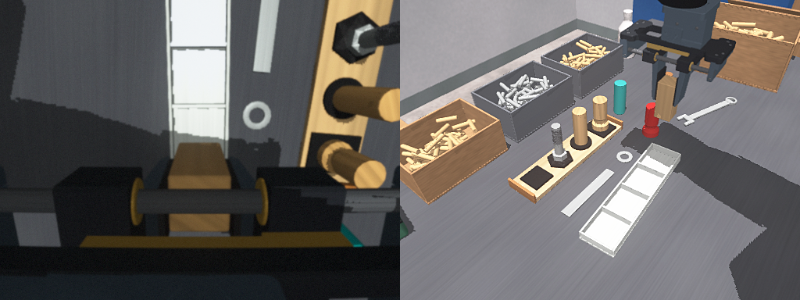

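The post is held and centred over the right-end bay: in the composite its centre is at column 199 and the rack's at 200.

>>> move_arm:
  commands:
    - [-1, 0, -25, 0, 230]
    - [0, 0, -40, 0, 230]
    - [0, 0, -35, 0, 230]
    - [0, 0, -18, 0, 230]
    - [0, 0, -8, 0, 230]
    - [0, 0, -4, 0, 230]
    - [0, 0, -1.5, 0, 230]
    - [0, 0, 0, 0, 230]

```text
time_s: 7.2
eef_pos: [0.4736, -0.099, 0.0439]
eef_rot: [[-0.076, 0.997, 0.001], [0.997, 0.076, -0.0], [-0.0, 0.001, -1.0]]
contact_force: [0.1, -0.1, -0.9]
finger_gap: 0.371
grip_force: 25.0
```

>>> move_arm:
  commands:
    - [0, 0, -1, 0, 230]
    - [0, 0, -1, 0, 230]
    - [0, 0, -0.5, 0, 230]
    - [0, 0, 0, 0, 230]

```text
time_s: 7.7
eef_pos: [0.4735, -0.099, 0.0419]
eef_rot: [[-0.076, 0.997, 0.0], [0.997, 0.076, 0.0], [0.0, 0.0, -1.0]]
contact_force: [-6.5, 1.9, 22.1]
finger_gap: 0.371
grip_force: 25.0
```

Contact at 22 N, so the post is on the floor. I'll release it, rise and go over the bolt.

>>> move_arm:
  commands:
    - [0, 0, 0.5, 0, 130]
    - [0, 0, 0, 0, 80]
    - [0, 0, 0, 0, 0]
    - [0, 0, 0, 0, 0]
    - [0, 0, 0, 0, 0]
    - [0, 0, 20, 0, 0]
    - [0, 0, 50, 0, 0]
    - [0, 0, 50, 0, 0]
    - [12, 8, 35, -0.03, 0]
    - [40, 28, 10, -0.04, 0]
    - [50, 36, 0, 0, 0]
    - [50, 36, 0, 0, 0]
    - [25, 16, 0, 0, 0]
    - [5, 4, 0, 0, 0]
    - [0, 0, 0, 0, 0]
    - [0, 0, 0, 0, 0]

```text
time_s: 9.7
eef_pos: [0.6543, 0.0284, 0.2064]
eef_rot: [[-0.005, 1.0, -0.0], [1.0, 0.005, -0.0], [-0.0, -0.0, -1.0]]
contact_force: [1.0, -0.0, -0.6]
finger_gap: 1.001
grip_force: 0.0
```

Run:
```python
from h import *
m=monitor.observe(); print(m["eef_pos"],m["finger_gap"])
s=snapshot("wrist"); c=cam(s,m)
s2=snapshot("top"); cv2.imwrite("pics/c2.png",np.hstack([cv2.resize(s["img"],(400,300)),cv2.resize(s2["img"],(400,300))])[:,:,::-1])
print((proj(c,[[.6557,.0285,.105],[.6501,-.0393,.107]])*.78125).round())
```

```text
[0.65432073 0.02843115 0.20642865] 1.0008473805801184
[[201. 145.]
 [196. 204.]]
```

View pics/c2.png

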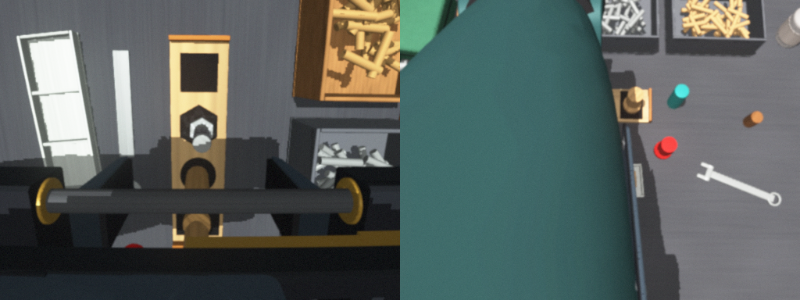

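The bolt shank top is at (202,144), against a prediction of (201,145), so it is centred.

>>> move_arm:
  commands:
    - [1.5, 0.5, -25, 0, 0]
    - [0, 0, -45, 0, 0]
    - [0, 0, -40, 0, 0]
    - [0, 0, -27, 0, 0]
    - [0, 0, -14, 0, 0]
    - [0, 0, 0, 0, 100]
    - [0, 0, 0, 0, 255]
    - [0, 0, 0, 0, 255]
    - [0, 0, 0, 0, 255]
    - [0, 0, 0, 0, 255]
    - [0, 0, 0, 0, 255]
    - [0, 0, 0, 0, 255]
    - [0, 0, 0, 0, 255]
    - [0, 0, 0, 0, 255]
  force: 35

```text
time_s: 11.55
eef_pos: [0.6567, 0.0296, 0.0554]
eef_rot: [[-0.006, 1.0, -0.0], [1.0, 0.006, 0.0], [0.0, -0.0, -1.0]]
contact_force: [0.6, 0.4, -0.6]
finger_gap: 0.21
grip_force: 35.0
```

>>> move_arm:
  commands:
    - [0, 0, 10, 0, 255]
    - [0, 0, 30, 0, 255]
    - [0, 0, 45, 0, 255]
    - [0, 0, 30, 0, 255]
    - [-20, -6, 0, 0.03, 255]
    - [-40, -12, 0, 0.04, 255]
    - [-45, -13.5, 0, 0, 255]
    - [-45, -13, 0, 0, 255]
    - [-28, -9, 0, 0, 255]
    - [-11, -3, 0, 0, 255]
    - [0, 0, -15, 0, 255]
    - [0, 0, -35, 0, 255]
    - [0, 0, -40, 0, 255]
    - [0, 0, -24, 0, 255]
    - [0, 0, -9, 0, 255]
    - [0, 0, -3, 0, 255]
    - [0, 0, 0, 0, 255]
    - [0, 0, 0, 0, 255]

```text
time_s: 13.8
eef_pos: [0.4684, -0.0269, 0.0452]
eef_rot: [[-0.076, 0.997, 0.001], [0.997, 0.076, -0.0], [-0.0, 0.001, -1.0]]
contact_force: [-0.4, 0.6, -3.9]
finger_gap: 0.214
grip_force: 35.0
```

>>> move_arm:
  commands:
    - [0, 0, -1, 0, 255]
    - [0, 0, -1, 0, 255]
    - [0, 0, -0.8, 0, 255]
    - [0, 0, 0, 0, 255]

```text
time_s: 14.3
eef_pos: [0.468, -0.027, 0.0423]
eef_rot: [[-0.076, 0.997, 0.0], [0.997, 0.076, -0.0], [-0.0, 0.0, -1.0]]
contact_force: [-5.1, 0.6, 16.5]
finger_gap: 0.216
grip_force: 35.0
```

Run:
```python
from h import *
m=monitor.observe(); print(m["eef_pos"],m["contact_force"])
s=snapshot("wrist"); s2=snapshot("side"); cv2.imwrite("pics/c3.png",np.hstack([cv2.resize(s["img"],(400,300)),cv2.resize(s2["img"][100:340,180:500],(400,300))])[:,:,::-1])
```

```text
[ 0.46799534 -0.02695384  0.04229752] [-5.10571508  0.5568021  16.47102359]
```

View pics/c3.png

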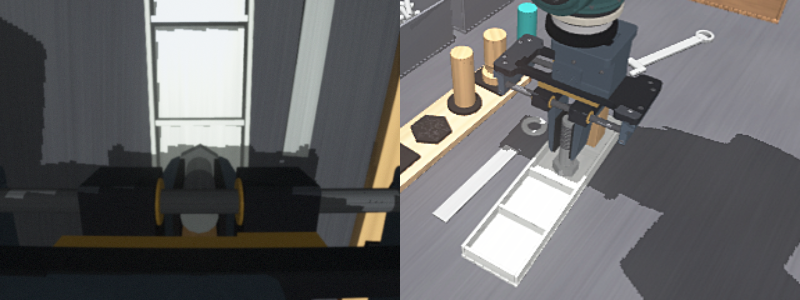

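The bolt is upright in the second bay from the right with the post standing behind it. I'll release it and go on to the dowel.

>>> move_arm:
  commands:
    - [0, 0, 0.5, 0, 180]
    - [0, 0, 0, 0, 120]
    - [0, 0, 0, 0, 0]
    - [0, 0, 0, 0, 0]
    - [0, 0, 0, 0, 0]
    - [0, 0, 0, 0, 0]
    - [0, 0, 20, 0, 0]
    - [0, 0, 50, 0, 0]
    - [0, 0, 50, 0, 0]
    - [12, -1, 35, -0.03, 0]
    - [40, -3, 10, -0.04, 0]
    - [50, -3, 0, 0, 0]
    - [50, -3, 0, 0, 0]
    - [25, -2, 0, 0, 0]
    - [5, -0.5, 0, 0, 0]
    - [0, 0, 0, 0, 0]
    - [0, 0, 0, 0, 0]

```text
time_s: 16.52
eef_pos: [0.6488, -0.0393, 0.2072]
eef_rot: [[-0.006, 1.0, -0.0], [1.0, 0.006, 0.0], [0.0, -0.0, -1.0]]
contact_force: [-0.7, -0.4, -0.3]
finger_gap: 1.004
grip_force: 0.0
```

Run:
```python
from h import *
m=monitor.observe(); print(m["eef_pos"],m["finger_gap"])
s=snapshot("wrist"); c=cam(s,m)
s2=snapshot("side"); cv2.imwrite("pics/c4.png",np.hstack([cv2.resize(s["img"],(400,300)),cv2.resize(s2["img"][100:340,180:500],(400,300))])[:,:,::-1])
print((proj(c,[[.6501,-.0393,.107],[.6507,-.1124,.097]])*.78125).round())
```

```text
[ 0.64875529 -0.03933233  0.20716205] 1.0037484161584749
[[201. 146.]
 [201. 204.]]
```

View pics/c4.png

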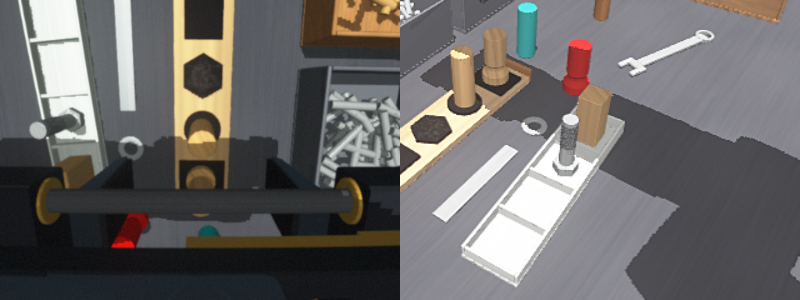

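The bolt and post are standing in their bays. The dowel top is at about (203,143), against a prediction of (201,146).

>>> move_arm:
  commands:
    - [2.5, 1.5, -25, 0, 0]
    - [0, 0, -45, 0, 0]
    - [0, 0, -40, 0, 0]
    - [0, 0, -27, 0, 0]
    - [0, 0, -14, 0, 0]
    - [0, 0, 0, 0, 100]
    - [0, 0, 0, 0, 230]
    - [0, 0, 0, 0, 230]
    - [0, 0, 0, 0, 230]
    - [0, 0, 0, 0, 230]
    - [0, 0, 0, 0, 230]
    - [0, 0, 0, 0, 230]
    - [0, 0, 0, 0, 230]
  force: 25

```text
time_s: 18.25
eef_pos: [0.6522, -0.0379, 0.0561]
eef_rot: [[-0.006, 1.0, -0.0], [1.0, 0.006, 0.0], [0.0, -0.0, -1.0]]
contact_force: [-0.7, 0.1, 1.3]
finger_gap: 0.347
grip_force: 25.0
```

>>> move_arm:
  commands:
    - [0, 0, 10, 0, 230]
    - [0, 0, 30, 0, 230]
    - [0, 0, 45, 0, 230]
    - [0, 0, 30, 0, 230]
    - [-20, 8, 0, 0.03, 230]
    - [-40, 18, 0, 0.04, 230]
    - [-45, 20, 0, 0, 230]
    - [-45, 20, 0, 0, 230]
    - [-28, 12, 0, 0, 230]
    - [-12, 5, 0, 0, 230]
    - [0, 0, -15, 0, 230]
    - [0, 0, -35, 0, 230]
    - [0, 0, -40, 0, 230]
    - [0, 0, -24, 0, 230]
    - [0, 0, -9, 0, 230]
    - [0, 0, -3, 0, 230]
    - [0, 0, 0, 0, 230]
    - [0, 0, -1, 0, 230]
    - [0, 0, 0, 0, 230]

```text
time_s: 20.62
eef_pos: [0.4626, 0.0451, 0.0446]
eef_rot: [[-0.076, 0.997, 0.001], [0.997, 0.076, 0.0], [-0.0, 0.001, -1.0]]
contact_force: [0.3, -0.5, -1.4]
finger_gap: 0.347
grip_force: 25.0
```

>>> move_arm:
  commands:
    - [0, 0, -1, 0, 230]
    - [0, 0, -0.8, 0, 230]
    - [0, 0, 0, 0, 230]

```text
time_s: 21.0
eef_pos: [0.4626, 0.0451, 0.0431]
eef_rot: [[-0.076, 0.997, 0.0], [0.997, 0.076, 0.0], [-0.0, 0.0, -1.0]]
contact_force: [-5.4, -0.5, 18.0]
finger_gap: 0.347
grip_force: 25.0
```

>>> move_arm:
  commands:
    - [0, 0, 0.5, 0, 150]
    - [0, 0, 0, 0, 80]
    - [0, 0, 0, 0, 0]
    - [0, 0, 0, 0, 0]
    - [0, 0, 0, 0, 0]
    - [0, 0, 20, 0, 0]
    - [0, 0, 50, 0, 0]
    - [0, 0, 50, 0, 0]
    - [14, -11.5, 35, -0.03, 0]
    - [40, -33, 10, -0.04, 0]
    - [45, -37, 0, 0, 0]
    - [45, -37, 0, 0, 0]
    - [30, -26, 0, 0, 0]
    - [14, -12, 0, 0, 0]
    - [0, 0, 0, 0, 0]
    - [0, 0, 0, 0, 0]

```text
time_s: 23.0
eef_pos: [0.6492, -0.1105, 0.2077]
eef_rot: [[-0.006, 1.0, -0.001], [1.0, 0.006, 0.0], [0.0, -0.001, -1.0]]
contact_force: [-0.6, 0.0, -0.1]
finger_gap: 0.997
grip_force: 0.0
```

Run:
```python
from h import *
m=monitor.observe(); print(m["eef_pos"],m["finger_gap"])
s=snapshot("wrist"); c=cam(s,m)
s2=snapshot("side"); cv2.imwrite("pics/c5.png",np.hstack([cv2.resize(s["img"],(400,300)),cv2.resize(s2["img"][100:340,180:500],(400,300))])[:,:,::-1])
print((proj(c,[[.6507,-.1124,.097]])*.78125).round())
```

```text
[ 0.64923074 -0.11053769  0.20765975] 0.9967811241790309
[[201. 145.]]
```

View pics/c5.png

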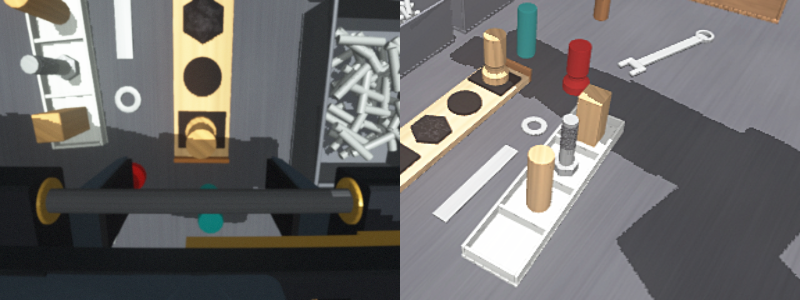

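The foot top is at (201,145), exactly as predicted, and the dowel stands in its bay.

>>> move_arm:
  commands:
    - [2, -1, -25, 0, 0]
    - [0, 0, -45, 0, 0]
    - [0, 0, -40, 0, 0]
    - [0, 0, -27, 0, 0]
    - [0, 0, -14, 0, 0]
    - [0, 0, 0, 0, 100]
    - [0, 0, 0, 0, 230]
    - [0, 0, 0, 0, 230]
    - [0, 0, 0, 0, 230]
    - [0, 0, 0, 0, 230]
    - [0, 0, 0, 0, 230]
    - [0, 0, 0, 0, 230]
    - [0, 0, 0, 0, 230]
  force: 25

```text
time_s: 24.72
eef_pos: [0.6523, -0.1124, 0.0569]
eef_rot: [[-0.006, 1.0, 0.0], [1.0, 0.006, -0.0], [-0.0, 0.0, -1.0]]
contact_force: [-1.5, -0.3, 2.1]
finger_gap: 0.369
grip_force: 25.0
```

>>> move_arm:
  commands:
    - [0, 0, 10, 0, 230]
    - [0, 0, 30, 0, 230]
    - [0, 0, 45, 0, 230]
    - [0, 0, 35, 0, 230]
    - [-20, 22, 0, 0.03, 230]
    - [-35, 41, 0, 0.04, 230]
    - [-39, 46, 0, 0, 230]
    - [-39, 46, 0, 0, 230]
    - [-39, 46, 0, 0, 230]
    - [-18, 21, 0, 0, 230]
    - [-6, 7, 0, 0, 230]
    - [0, 0, -15, 0, 230]
    - [0, 0, -35, 0, 230]
    - [0, 0, -40, 0, 230]
    - [0, 0, -28, 0, 230]
    - [0, 0, -9, 0, 230]
    - [0, 0, -3, 0, 230]
    - [0, 0, -1, 0, 230]
    - [0, 0, 0, 0, 230]

```text
time_s: 27.1
eef_pos: [0.4568, 0.1166, 0.0466]
eef_rot: [[-0.076, 0.997, 0.001], [0.997, 0.076, 0.0], [0.0, 0.001, -1.0]]
contact_force: [0.5, -0.7, -1.0]
finger_gap: 0.367
grip_force: 25.0
```

>>> move_arm:
  commands:
    - [0, 0, -1.2, 0, 230]
    - [0, 0, -1, 0, 230]
    - [0, 0, -0.8, 0, 230]
    - [0, 0, 0, 0, 230]

```text
time_s: 27.6
eef_pos: [0.4564, 0.1167, 0.0437]
eef_rot: [[-0.076, 0.997, -0.0], [0.997, 0.076, -0.0], [-0.0, -0.0, -1.0]]
contact_force: [-8.5, -0.8, 23.0]
finger_gap: 0.368
grip_force: 25.0
```

Contact at 23 N. I'll release it and back off.

>>> move_arm:
  commands:
    - [0, 0, 0.5, 0, 150]
    - [0, 0, 0, 0, 80]
    - [0, 0, 0, 0, 0]
    - [0, 0, 0, 0, 0]
    - [0, 0, 0, 0, 0]
    - [0, 0, 20, 0, 0]
    - [0, 0, 50, 0, 0]
    - [0, 0, 50, 0, 0]
    - [0, 0, 40, 0, 0]
    - [30, 20, 20, 0, 0]
    - [40, 40, 0, 0, 0]
    - [40, 50, 0, 0, 0]
    - [20, 50, 0, 0, 0]
    - [0, 0, 0, 0, 0]
    - [0, 0, 0, 0, 0]

```text
time_s: 29.48
eef_pos: [0.5847, 0.2751, 0.2228]
eef_rot: [[-0.076, 0.997, -0.001], [0.997, 0.076, -0.001], [-0.0, -0.001, -1.0]]
contact_force: [-0.4, -0.5, 0.1]
finger_gap: 0.998
grip_force: 0.0
```

Run:
```python
from h import *
s=snapshot("top"); s2=snapshot("side"); cv2.imwrite("pics/c6.png",np.hstack([cv2.resize(s["img"],(400,300)),cv2.resize(s2["img"][100:340,180:500],(400,300))])[:,:,::-1])
```

```text
(no output)
```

View pics/c6.png

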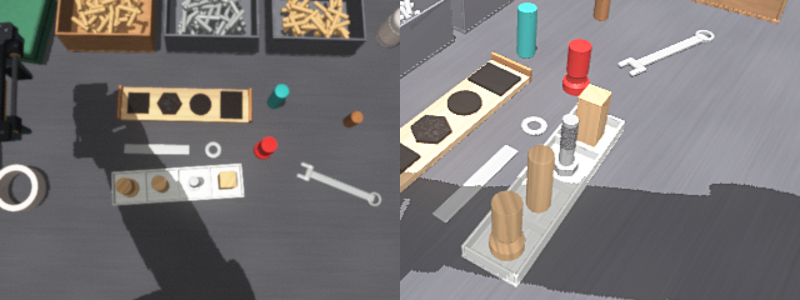

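All four pieces stand upright in their bays. In the top view, left to right, they are foot (127,187), dowel (160,184), bolt (197,182) and post (228,180).

```bash
python3 -c "
from station import env
print(env.sign_off())"
```

```text
the job is handed in; nothing more can be done
None
```

The job is handed in: the four fittings stand upright and released in reverse order in the rack (left to right: foot, dowel, bolt, post), after about 30 s of robot time, and the sign-off returned no verdict.

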